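Draw a clamp strap from under a bin's hood and square it onto the pile

TASK

Take the slotted clamp strap out of the sloping, half-hooded bin and lay it flat and squarely on top of the pile of two straps like it, either way round, so that all three lie flush as one pile; set it down gently. Leave the plain narrow bar lying where it is in the bin, leave the pile where it stands, and do not knock over the oil can.

Things in the scene. Friction and masses are not known exactly. Their poses are not given: they have to be found in the camera images.
- bin: grey steel picking bin fixed on a stand, floor sloping up 28 degrees away from the robot. Origin: mid inner floor (top of the rubber liner, which stops things sliding), 56 mm over the bench; x up the slope, y across (left from the robot), z square off the floor. Inside x -89 to 89, y -80 to 80 mm; walls 3 mm thick, front (x -89) 19 mm high, sides 38 mm. From x = 12 to the back a hood covers it.
- bin_hood_lip (a point): middle of the front edge of the hood, underside, at 12, 0, 51 mm in the bin frame (axes as the bin); the edge runs along y. The hood is a flat roof parallel to the floor, 51 mm over it inside, 56 mm to its top, from this edge to the back wall, with closed sides
- strap: black slotted clamp strap: flat bar 100 mm long (y), 29 wide (x), 14 thick (z), a 10 mm slot through it off the middle, about 0.34 kg; origin mid underside. The one to move. At the start it lies flat on the bin floor, length roughly up the slope, the lower 36 to 43 mm in front of the hood, the middle under it; 30 mm free on both sides. To be gripped at the middle it must first be drawn about 40 mm down the slope (about 50 is free).
- bar: plain bright ground steel bar, 88 mm long (y), 20 mm wide (x), 8 mm thick (z), origin in the middle of its underside; lies in the same bin beside the strap, towards the bin's right (-y) wall, mostly under the hood. To be left there.
- pile_low: black slotted clamp strap: flat bar 100 mm long (y), 29 wide (x), 14 thick (z), a 10 mm slot through it off the middle, about 0.34 kg; origin mid underside. Lies flat on the open bench: the lower strap of the pile.
- pile_high: black slotted clamp strap: flat bar 100 mm long (y), 29 wide (x), 14 thick (z), a 10 mm slot through it off the middle, about 0.34 kg; origin mid underside. Lies squarely on the lower strap: the top of the pile, its upper face 28 mm over the bench.
- oil_can: green oil can with a thin bent spout, 62 x 72 mm, 123 mm tall, loose, upright on the bench; origin in the middle of its underside, z up
Mind the look-alikes: they are no part of the job. Leave any pink look-alike of the pile_high alone.

How it is judged:
By the outcome, as a careful person would: the job done as asked, in the order asked, and still so for the second after the job is handed in, with the robot touching nothing.
It also fails if it takes over 66 s, if anything falls off the work surface, if the arm or the gripper's body presses on something with over 40 N, if the wrist force passes 120 N, or if a joint passes its speed limit or range.

ROBOT

A 7-joint arm with a two-finger parallel gripper is mounted at the origin on a cart in front of the work surface, level with it; the furniture and walls round the work are solid. World frame = base frame: x ahead of the robot, y to its left, z up, the work surface at z = 0. Lengths are in m, angles in rad, forces in N, time in s.
With the tool pointing down it reaches from about 0.425 to 0.925 m from the base axis. Payload 6.8 kg.
Tool frame: the origin (TCP) lies midway between the tips of the shut fingers; the grasp point (between the pads) lies 19 mm behind it; z points along the fingers, y is the line along which they close (so a half turn about z gives the same grasp; the last joint's range is limited). The gripper opens to 85 mm and grips with 20 to 120 N. Pads are 22 mm wide; open, the fingers measure 114 mm over their backs; the gripper's body (76 mm by 85 mm) begins 54 mm behind the grasp point. The pads swing forward as they close: fully open they stand 13 mm farther back than shut.
Start: joints at [1.023, 0.477, 0.022, 1.555, -0.011, 1.109, -0.083], TCP at [0.287, -0.611, 0.231] pointing down, gripper open.
Joint ranges: [-2.96, 2.96], [-0.34, 2.1], [-1.41, 1.46], [0.24, 2.44], [-1.37, 4.51], [0.17, 1.92], [-2.96, 2.96]. Speed limits (rad/s): [2.39, 2.39, 3.14, 3.14, 3.14, 3.14, 3.14].

INTERFACE

Orientations are given as a unit quaternion [w, x, y, z].
In Python, from station import * gives the robot as it stands.
- The arm moves only by the shell command python3 -m creep 'ROWS' [FORCE]. ROWS is JSON, a list of rows, each a list of 7 numbers: the gripper command: -1 is shut, 1 is fully open, values between are in proportion, then the shift along the world's x, y, z in mm, then the turn, a rotation vector about the world's x, y, z in rad. A call has 1 to 5 rows; each row shifts and turns the commanded pose from where the row before left it; what a row does not reach is not made up. A row lasts 1/8 s, in which the tool goes at most 62.5 mm and 10.7 degrees, less where a joint would pass 70% of its speed; a pose out of reach is approached as far as the arm can. A call is refused whole if a number of a shift passes 62.5 or a number of a turn 0.188, either way. A call with a gripper value outside its range is refused whole. The fingers move at their own pace and stop on an object; FORCE is the grip in N (left out, the last holds). Time passes only in rows, so rows that do not move let the fingers close. It gives the time, the measured TCP pose, the force, the opening and the grip force at its end, in the units of the state.
- get_obs(): the state, without advancing time (a new reading comes with each control period).
- read_camera(name): name is "scene" or "top" or "wrist"; returns (picture, depth): 480x640x3 uint8, red, green, blue; 480x640 float32, m along the optical axis (not along the pixel's ray), 0 where there is no reading.
- camera_params(name): a dict with "intrinsics" (3x3 intrinsics, pixels), "cam_to_world" (4x4, takes a point from camera to world coordinates); the wrist camera has in their place "mount" (4x4, takes a point from camera to tool coordinates, whose origin is the TCP and whose axes are the flange's). Camera axes: x right, y up, looking along -z (the intrinsics and any distortion apply to the point x, -y, -z); pixel columns grow to the right and rows downward; lengths in m; the calibration is good to about 2 mm. The wrist camera is an equidistant fisheye: a pixel r from the principal point sees the ray r / f radians off the axis. A picture is of the moment at which its call begins: read the wrist's pose just before it. camera_params takes no time and is no camera call.
- hand_in(): hands the job in; it is judged then, once.
The state is a dict: "t": time; "q": joint angles; "joint_vel": joint speeds; "joint_torque": joint torques, N m; "eef_pos": TCP position; "tool_rot": TCP orientation; "contact_force": force on the tool from outside, world axes, zero at the start; "torque": the same for the moment, N m; "gripper_width": opening from 0.0 (shut) to 1.0 (fully open); "grasp_force": force on a finger pad.
Only numpy, scipy, OpenCV 4.12 (cv2) and the standard library are available. Lean on these libraries where they do the work, as an engineer would, in place of code of your own. Each camera call takes 0.05 s, during which the arm holds its last target. There are 200 camera calls.

## Working session

There is one attempt and no reset: what is moved stays moved. The work goes in short steps, Python scripts to look and compute and a shell command to move; the robot and the scene stay as the last step left them, time stands still between calls to the robot, and variables do not carry over. Pictures are saved under pics/ and viewed, at most 14 in all, crops included, and the job is handed in when it is done.

```bash
mkdir -p pics
python3 - <<'E'
from station import *
import cv2,numpy as np
for n in ("scene","top"):
    im,d=read_camera(n); cv2.imwrite(f"pics/{n}0.png",im[:,:,::-1]); np.savez(f"{n}0.npz",im=im,d=d)
    p=camera_params(n); print(n,p)
print(camera_params("wrist"));o=get_obs();print(o)
E
```

```text
scene {'intrinsics': array([[619.21568864,   0.        , 317.52680224],
       [  0.        , 619.21568864, 230.53172163],
       [  0.        ,   0.        ,   1.        ]]), 'cam_to_world': array([[-0.82889712,  0.41268336, -0.37765329,  0.17152973],
       [-0.55937402, -0.60482812,  0.56681888,  0.53854771],
       [ 0.00550139,  0.68108398,  0.73218464,  0.87667051],
       [ 0.        ,  0.        ,  0.        ,  1.        ]])}
top {'intrinsics': array([[566.60342735,   0.        , 322.60106494],
       [  0.        , 566.60342735, 243.0212448 ],
       [  0.        ,   0.        ,   1.        ]]), 'cam_to_world': array([[-0.00588473,  0.99719637, -0.07459738,  0.50392863],
       [-0.9999508 , -0.0052724 ,  0.00840284, -0.09259126],
       [ 0.00798597,  0.07464316,  0.99717833,  1.10323157],
       [ 0.        ,  0.        ,  0.        ,  1.        ]])}
{'intrinsics': array([[371.64829954,   0.        , 321.0928293 ],
       [  0.        , 371.64829954, 241.55816949],
       [  0.        ,   0.        ,   1.        ]]), 'mount': array([[ 1.54594315e-04,  9.61383106e-01,  2.75
[... 316 characters left out ...]
([ 1.02290167,  0.47775976,  0.02232438,  1.55637034, -0.01148067,
        1.10927915, -0.08306744]), 'joint_vel': array([ 0.00013301, -0.0022633 ,  0.00130606, -0.00324166,  0.00024439,
        0.00094782,  0.00067238]), 'joint_torque': array([ 3.98160701e-03, -5.97762680e+01,  1.61330000e+00, -2.81956261e+01,
        1.27834693e-02,  5.00359369e-03, -4.02187493e-05]), 'eef_pos': array([ 0.28714813, -0.61028001,  0.2303867 ]), 'tool_rot': array([-8.06847329e-04,  9.75911076e-01,  2.18167044e-01, -2.48592927e-04]), 'contact_force': array([-0.77122778,  0.1326025 , -0.73514204]), 'torque': array([-0.01898513,  0.03693927, -0.00769024]), 'grasp_force': 0.0, 'gripper_width': 0.9987451913908111}
```

View pics/top0.png

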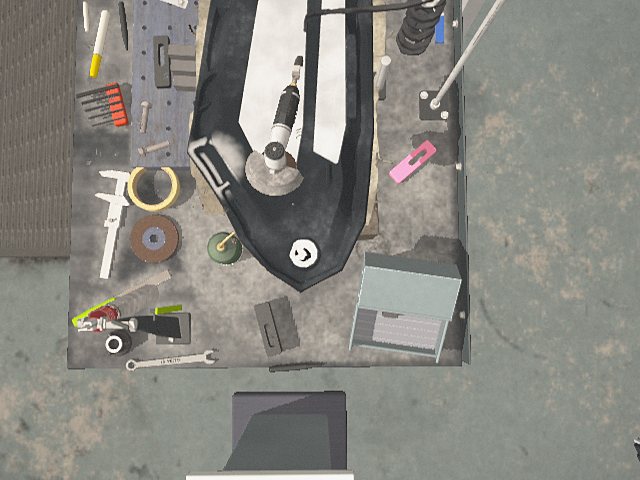

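View pics/scene0.png

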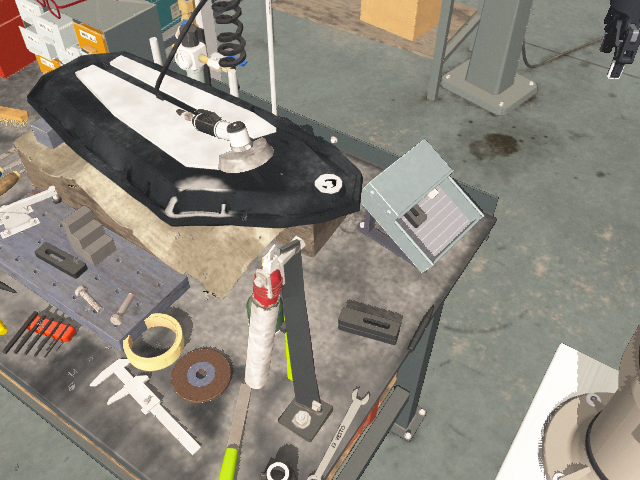

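The top view shows the bin around (405,305), with its hood edge running (360,308)–(455,320). The pile is at (276,326), the oil can at (225,248), and the pink decoy at (413,160). The scene view shows the strap's dark end at (415,213) inside the bin.

```bash
cat > h.py <<'E'
import numpy as np,cv2
from station import *
from scipy.spatial.transform import Rotation as R
def cloud(n,d):
    p=camera_params(n);K=p["intrinsics"];T=p["cam_to_world"]
    v,u=np.mgrid[:480,:640]
    c=np.stack([(u-K[0,2])/K[0,0]*d,-(v-K[1,2])/K[1,1]*d,-d],-1)
    return c@T[:3,:3].T+T[:3,3]
def trot():
    o=get_obs();q=o["tool_rot"];return o,R.from_quat([q[1],q[2],q[3],q[0]])
E
python3 - <<'E'
from h import *
for n,(c0,c1,r0,r1) in {"top":(240,310,285,365),"scene":(325,415,285,355)}.items():
    z=np.load(n+"0.npz");P=cloud(n,z["d"]);W=P[r0:r1,c0:c1];ok=(z["d"][r0:r1,c0:c1]>0)&(abs(W[...,2]-.028)<.007)
    m=cv2.morphologyEx(ok.astype(np.uint8),cv2.MORPH_OPEN,np.ones((3,3)))
    k,l,s,_=cv2.connectedComponentsWithStats(m);i=1+s[1:,4].argmax();w=W[l==i]
    rc=cv2.minAreaRect((w[:,:2]*1000).astype(np.float32));print(n,"pile",rc,np.median(w[:,2]))
    m,e=cv2.boxPoints(rc),0;print(m)
# bin from top
z=np.load("top0.npz");P=cloud("top",z["d"])
h=P[268:305,375:445].reshape(-1,3);c=h.mean(0);nrm=np.linalg.svd(h-c,full_matrices=0)[2][2];nrm*=np.sign(nrm[2])
print("hood top",c,nrm,np.degrees(np.arccos(nrm[2])),"yaw",np.degrees(np.arctan2(-nrm[1],-nrm[0])))
for u,v in [(361,306),(454,318),(368,256),(460,272),(351,350),(437,361),(395,314),(400,335)]: print((u,v),P[v,u])
E
```

```text
top pile ((422.1974792480469, 3.353200912475586), (99.7459487915039, 29.42657470703125), 14.658934593200684) 0.026729957974052976
[[370.2245      4.9664783]
 [377.67133   -23.502243 ]
 [474.17047     1.7399235]
 [466.72363    30.208645 ]]
scene pile ((425.4684753417969, 2.5382308959960938), (99.42440032958984, 32.566871643066406), 15.034579277038574) 0.027530210966525415
[[ 3.7323398e+02  5.3688354e+00]
 [ 3.8168192e+02 -2.6083256e+01]
 [ 4.7770297e+02 -2.9237366e-01]
 [ 4.6925504e+02  3.1159718e+01]]
hood top [ 0.50194531 -0.24855479  0.1349267 ] [-0.99905804 -0.00404095  0.04320531] 87.52374743462428 yaw 0.23174653683780586
(361, 306) [ 0.46781311 -0.16709076  0.11271509]
(454, 318) [ 0.43940668 -0.3558362  -0.00117052]
(368, 256) [ 0.5551366  -0.1808633   0.10646029]
(460, 272) [ 0.52842832 -0.36955561 -0.00085874]
(351, 350) [ 0.37947204 -0.15540769 -0.00060004]
(437, 361) [ 0.3641283  -0.31047393  0.05014853]
(395, 314) [ 0.45086111 -0.2333939   0.05847512]
(400, 335) [ 0.41005114 -0.24621202  0.02872642]
```

Run:
```python
import cv2,numpy as np
a=cv2.imread("pics/top0.png")[240:370,340:480];b=cv2.imread("pics/scene0.png")[130:280,350:510]
cv2.imwrite("pics/c1.png",np.hstack([cv2.resize(a,(400,372),interpolation=2),cv2.resize(b,(397,372),interpolation=2)]))
```

```text
(no output)
```

View pics/c1.png

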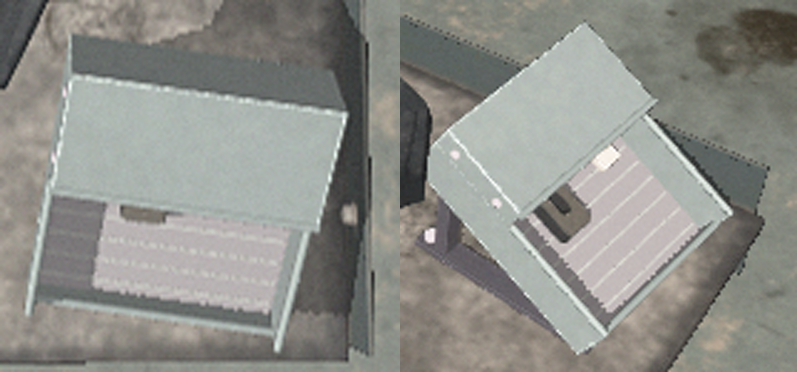

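The crop shows the hood front edge, the strap's end with its slot at scene pixel (416,222), and the bright bar end at (433,194).

```bash
cat >> h.py <<'E'
def ray(n,u,v,z):
    p=camera_params(n);K=p["intrinsics"];T=p["cam_to_world"]
    d=T[:3,:3]@np.array([(u-K[0,2])/K[0,0],-(v-K[1,2])/K[1,1],-1]);return T[:3,3]+d*(z-T[2,3])/d[2]
E
python3 - <<'E'
from h import *
a=ray("top",359.2,307.5,.111);b=ray("top",451,320.5,.111);print(a,b,np.linalg.norm(a-b))
y=(a-b)/np.linalg.norm(a-b);yaw=np.arctan2(-y[0],y[1]);
B=R.from_euler("ZY",[yaw,-np.radians(28)]).as_matrix();print("yaw",np.degrees(yaw))
O=(a+b)/2-B@[.012,0,.056];print("O",O);np.savez("bin.npz",B=B,O=O)
for n in("scene","top"):
    z=np.load(n+"0.npz");P=(cloud(n,z["d"])-O)@B*1000
    I=z["im"].astype(int)
    s=(abs(P[...,0])<95)&(abs(P[...,1])<90)&(P[...,2]>-10)&(P[...,2]<30)&(z["d"]>0)
    h=(P[...,0]>25)&(P[...,0]<80)&(abs(P[...,1])<70)&(P[...,2]>45)&(P[...,2]<70);q=P[h];print(n,"hoodtop fit z=a+bx+cy",np.linalg.lstsq(np.c_[np.ones(len(q)),q[:,:2]],q[:,2],rcond=None)[0])
    f=s&(I.sum(2)>420)&(P[...,0]<0)&(P[...,0]>-70)&(abs(P[...,1])<60);print("floor",np.median(P[f],0))
    m=s&(I.sum(2)<330)&(abs(P[...,1])<65)&(P[...,2]>7)
    q=P[m];print("dark",len(q),np.percentile(q,[2,50,98],0).round())
    cv2.imwrite(f"pics/m_{n}.png",m.astype(np.uint8)*255)
    m=m&(P[...,0]>-40)&(P[...,1]>-40)&(P[...,1]<45);k,l,st,_=cv2.connectedComponentsWithStats(m.astype(np.uint8));i=1+st[1:,4].argmax();w=P[l==i];print(st[i],cv2.boxPoints(cv2.minAreaRect(w[:,:2].astype(np.float32))),w.mean(0))
E
```

```text
[ 0.46517107 -0.1640536   0.111     ] [ 0.44167063 -0.32376472  0.111     ] 0.16143083295168664
yaw -8.370632072145536
O [ 0.46894869 -0.24619398  0.05592128]
scene hoodtop fit z=a+bx+cy [ 5.23350732e+01 -2.50371771e-03 -4.51479389e-04]
floor [-39.67934003 -14.55360495  -1.72912656]
dark 111 [[-85. -46.   7.]
 [ -6.  24.  12.]
 [ 10.  62.  16.]]
[406 213  13  13  41] [[-20.387817   34.82455  ]
 [-19.926125   28.475668 ]
 [ 10.869661   30.715153 ]
 [ 10.4079685  37.064034 ]] [-4.88937312 33.18746957 10.5287657 ]
top hoodtop fit z=a+bx+cy [ 5.28979496e+01  7.94578173e-04 -1.71797477e-03]
floor [-47.21339118 -11.43689474  -0.70243941]
dark 475 [[-90. -62.   7.]
 [ 91.   1.  16.]
 [ 93.  62.  29.]]
[387 259  49  12 257] [[ 89.73808   44.56966 ]
 [ 89.855545 -39.945393]
 [ 93.72752  -39.940014]
 [ 93.61006   44.57504 ]] [91.35164657  2.0343566  18.8313485 ]
```

```bash
python3 -m creep '[[1,8,28,4,0,0,0.1825],[1,8,28,4,0,0,0.1825],[1,8,28,4,0,0,0.1825],[1,8,28,4,0,0,0.1825],[1,8,28,4,0,0,0.1825]]' 60; python3 -m creep '[[1,8,28,4,0,0,0.1825],[1,8,28,4,0,0,0.1825],[1,8,28,4,0,0,0.1825],[1,8,28,4,0,0,0.1825],[1,8,28,4,0,0,0.1825]]';python3 -m creep '[[1,8,28,4,0,0,0.1825],[1,8,28,4,0,0,0.1825],[1,8,28,4,0,0,0.1825],[1,8,28,4,0,0,0.1825],[1,0,0,0,0,0,0]]'
```

```text
t: 0.72
eef_pos: [0.3274, -0.4696, 0.251]
tool_rot: [-0.0, 0.778, 0.628, -0.0]
contact_force: [-0.1, -0.1, -0.7]
gripper_width: 1.001
grasp_force: 0.0
t: 1.35
eef_pos: [0.3673, -0.3297, 0.2711]
tool_rot: [-0.0, 0.422, 0.907, 0.0]
contact_force: [0.3, 0.4, 0.3]
gripper_width: 1.004
grasp_force: 0.0
t: 1.98
eef_pos: [0.4, -0.2167, 0.2876]
tool_rot: [0.0, 0.071, 0.997, -0.0]
contact_force: [0.1, -0.3, 0.1]
gripper_width: 1.0
grasp_force: 0.0
```

```bash
cat >> h.py <<'E'
def goto(p_bin,yaw=0):
    "mm in bin frame -> world shift mm and rotvec; yaw about bin z"
    b=np.load("bin.npz");B,O=b["B"],b["O"];o,r=trot()
    G=B@R.from_euler("z",yaw).as_matrix()@np.diag([-1,1,-1.])
    print("now bin",((o["eef_pos"]-O)@B*1000).round(1),"shift",((O-o["eef_pos"])*1000+B@np.array(p_bin)).round(1),"rv",(R.from_matrix(G)*r.inv()).as_rotvec().round(4))
def wpix(P,o,r):
    p=camera_params("wrist");M=p["mount"];K=p["intrinsics"]
    c=(r.inv().apply(P-o["eef_pos"])-M[:3,3])@M[:3,:3];c=c*[1,-1,-1];rr=np.hypot(c[...,0],c[...,1]);t=np.arctan2(rr,c[...,2])
    return np.stack([K[0,0]*t*c[...,0]/rr+K[0,2],K[1,1]*t*c[...,1]/rr+K[1,2]],-1)
def wray(u,v,o,r):
    p=camera_params("wrist");M=p["mount"];K=p["intrinsics"]
    x=(u-K[0,2])/K[0,0];y=(v-K[1,2])/K[1,1];t=np.hypot(x,y);s=np.sin(t)/t
    d=M[:3,:3]@np.array([x*s,-y*s,-np.cos(t)]);return o["eef_pos"]+r.apply(M[:3,3]),r.apply(d)
def wbin(u,v,o,r,z):
    "pixel -> bin frame mm on plane z mm"
    b=np.load("bin.npz");B,O=b["B"],b["O"];c,d=wray(u,v,o,r);c=(c-O)@B*1000;d=d@B;return c+d*(z-c[2])/d[2]
E
python3 - <<'E'
from h import *
goto([-35,15,100])
E
```

```text
now bin [ 44.8  19.1 238.5] shift [  -5.9   -3.3 -159.8] rv [-0.0701 -0.4832 -0.0038]
```

```bash
python3 -m creep '[[1,-2,-1,-40,-0.0235,-0.161,0],[1,-2,-1,-40,-0.0235,-0.161,0],[1,-2,-1,-40,-0.0235,-0.161,0],[1,0,0,-40,0,0,0],[1,0,0,0,0,0,0]]'
python3 - <<'E'
from h import *
o,r=trot();im,d=read_camera("wrist");goto([-35,15,100])
cv2.imwrite("pics/w1.png",im[:,:,::-1]);np.savez("w1.npz",im=im,d=d)
E
```

```text
t: 2.6
eef_pos: [0.3969, -0.2146, 0.138]
tool_rot: [0.215, 0.068, 0.974, -0.002]
contact_force: [0.7, 0.7, 0.2]
gripper_width: 0.997
grasp_force: 0.0
now bin [-25.9  20.3 109. ] shift [ -4.5  -4.7 -12.2] rv [-0.0299 -0.0484 -0.0137]
```

View pics/w1.png

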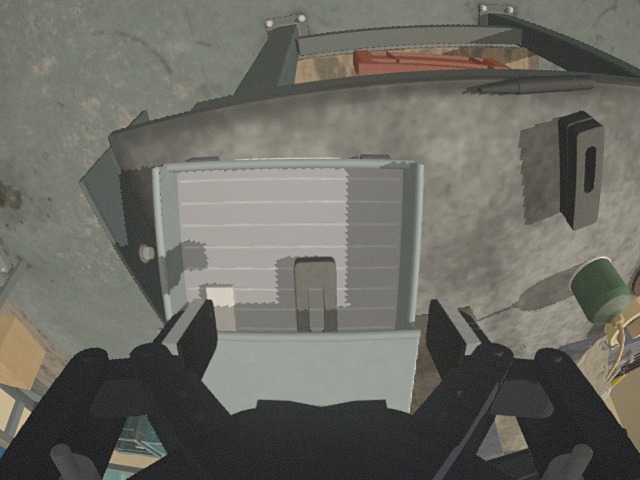

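The wrist view shows the strap's lower end across (296–334, 258), running to the hood edge at row 330. The bar end is at (220,287), and the pile is at (582,170).

Run:
```python
from h import *
o,r=trot()
for n,u,v,z in [("strapL",296,262,14),("strapR",334,262,14),("endmid",315,257,14),("edge-",296,325,14),("edge+",337,325,14),("lip0",200,333,56),("lip1",410,330,56),("frontL",161,166,19),("frontR",422,163,19),("frontL in floor",180,171,0),("bar",206,286,8),("bar",234,286,8),("barlow",236,330,8)]:
    print(n,wbin(u,v,o,r,z).round(1))
goto([-13,15,60])
```

```text
strapL [-19.2   6.2  14. ]
strapR [-19.1  31.8  14. ]
endmid [-22.6  19.   14. ]
edge- [27.8  5.2 14. ]
edge+ [28.1 34.6 14. ]
lip0 [ 14.4 -52.2  56. ]
lip1 [12.6 76.4 56. ]
frontL [-86.3 -83.6  19. ]
frontR [-86.6  88.5  19. ]
frontL in floor [-81.8 -76.8   0. ]
bar [  0.8 -60.    8. ]
bar [  0.4 -38.9   8. ]
barlow [ 35.6 -40.2   8. ]
now bin [-25.9  20.3 109. ] shift [ 33.3 -10.3 -37.2] rv [-0.0299 -0.0484 -0.0137]
```

```bash
python3 -m creep '[[0.3,13,-4,-20,-0.03,-0.048,-0.014],[0.3,13,-4,-20,0,0,0],[0.3,0,0,0,0,0,0]]'
python3 - <<'E'
from h import *
goto([-13,20,2],.02)
E
```

```text
t: 3.02
eef_pos: [0.4208, -0.2173, 0.1161]
tool_rot: [0.227, 0.065, 0.972, 0.003]
contact_force: [-0.4, 0.7, 0.3]
gripper_width: 0.657
grasp_force: 0.0
now bin [-17.6  21.6  77.5] shift [ 38.8  -7.3 -64.5] rv [-0.0479 -0.0265 -0.0032]
```

```bash
python3 -m creep '[[0.3,11,-2.5,-17,-0.048,-0.027,0],[0.3,11,-2,-18,0,0,0],[0.3,8,-1.5,-14,0,0,0],[0.3,5,-1,-9,0,0,0],[0.3,0,0,0,0,0,0]]'
python3 - <<'E'
from h import *
o,r=trot();im,d=read_camera("wrist");cv2.imwrite("pics/w2.png",im[:,:,::-1])
goto([-13,20,2],.02)
E
```

```text
t: 3.65
eef_pos: [0.454, -0.2166, 0.0805]
tool_rot: [0.208, 0.075, 0.975, 0.007]
contact_force: [-0.8, -0.5, -0.1]
gripper_width: 0.653
grasp_force: 0.0
now bin [-5.7 27.1 30.8] shift [  6.   -8.1 -28.9] rv [-0.0627 -0.0643  0.014 ]
```

View pics/w2.png

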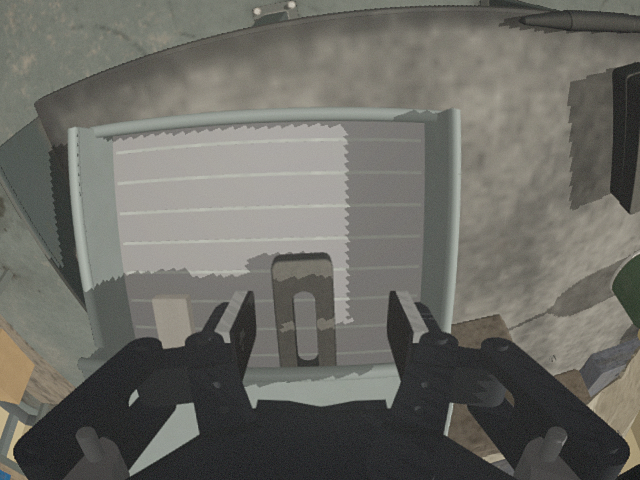

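The strap end at (302,255) lies between the open fingers, but the arm didn't reach the commanded pose. I'll check the joints.

Run:
```python
from h import *
o,r=trot();print(o["q"].round(3),o["contact_force"].round(1),o["eef_pos"]);z=r.apply([0,0,1]);print(z,np.degrees(np.arccos(-z[2])))
```

```text
[ 0.4    0.315  0.021  2.365 -1.156  0.17   2.957] [-0.4  0.3 -0.4] [ 0.45355152 -0.21649628  0.08046214]
[ 0.40609785 -0.01803155 -0.91365168] 23.98503213710166
```

The arm hit the lower limit of q6, since the tilt puts it near the wrist singularity. A tilt error about the bin's y axis doesn't affect the grip, so I'll use an 18° tool tilt.

```bash
cat >> h.py <<'E'
def goto2(p_bin,yaw=.02,tilt=18):
    b=np.load("bin.npz");B,O=b["B"],b["O"];o,r=trot()
    G=B@R.from_euler("zy",[yaw,np.radians(28-tilt)]).as_matrix()@np.diag([-1,1,-1.])
    d=(O-o["eef_pos"])*1000+B@np.array(p_bin)
    print("now bin",((o["eef_pos"]-O)@B*1000).round(1),"shift",d.round(1),"rv",(R.from_matrix(G)*r.inv()).as_rotvec().round(4),"q",o["q"].round(2),"F",o["contact_force"].round(1))
E
python3 - <<'E'
from h import *
goto2([-14,20,30])
E
```

```text
now bin [-5.7 27.1 30.8] shift [-7.9 -6.1 -4.6] rv [-0.0359  0.1082  0.0185] q [ 0.4   0.32  0.02  2.36 -1.16  0.17  2.96] F [-0.4  0.3 -0.4]
```

```bash
python3 -m creep '[[0.3,-4,-3,-2,-0.018,0.054,0.009],[0.3,-4,-3,-2,-0.018,0.054,0.009],[0.3,0,0,0,0,0,0]]'
python3 - <<'E'
from h import *
goto2([-14,20,2])
E
```

```text
t: 4.08
eef_pos: [0.4464, -0.2215, 0.0766]
tool_rot: [0.156, 0.061, 0.986, -0.013]
contact_force: [0.2, 0.5, -0.2]
gripper_width: 0.647
grasp_force: 0.0
now bin [-13.2  21.2  30.4] shift [ 12.3  -3.  -25.5] rv [ 0.0012  0.0003 -0.0025] q [ 0.07  0.34  0.37  2.34 -0.84  0.27  2.64] F [ 0.2  0.5 -0.2]
```

```bash
python3 -m creep '[[0.3,4,-1,-9,0,0,0],[0.3,4,-1,-8,0,0,0],[0.3,3,-1,-5,0,0,0],[0.3,0,0,0,0,0,0]]'
python3 - <<'E'
from h import *
goto2([-14,20,2])
E
```

```text
t: 4.58
eef_pos: [0.4565, -0.2254, 0.0539]
tool_rot: [0.156, 0.063, 0.986, -0.013]
contact_force: [0.5, 0.2, -1.0]
gripper_width: 0.648
grasp_force: 0.0
now bin [-14.5  18.8   5.4] shift [ 2.2  0.9 -2.8] rv [-0.0003 -0.0004  0.0011] q [ 0.15  0.4   0.27  2.32 -0.94  0.22  2.73] F [ 0.5  0.2 -1. ]
```

```bash
python3 -m creep '[[0.3,1.5,1,-2,0,0,0],[-0.2,0,0,0,0,0,0],[-1,0,0,0,0,0,0],[-1,0,0,0,0,0,0],[-1,0,0,0,0,0,0]]' 40
python3 - <<'E'
from h import *
goto2([-14,20,2])
o,r=trot();im,d=read_camera("wrist");cv2.imwrite("pics/w3.png",im[:,:,::-1])
E
```

```text
t: 5.2
eef_pos: [0.4582, -0.2241, 0.0526]
tool_rot: [0.156, 0.062, 0.986, -0.013]
contact_force: [-2.1, 0.3, 6.1]
gripper_width: 0.321
grasp_force: 39.5
now bin [-13.8  20.3   3.6] shift [ 0.5 -0.4 -1.4] rv [0.0003 0.0002 0.0003] q [ 0.15  0.4   0.27  2.32 -0.95  0.22  2.73] F [-2.1  0.3  6.1]
```

View pics/w3.png

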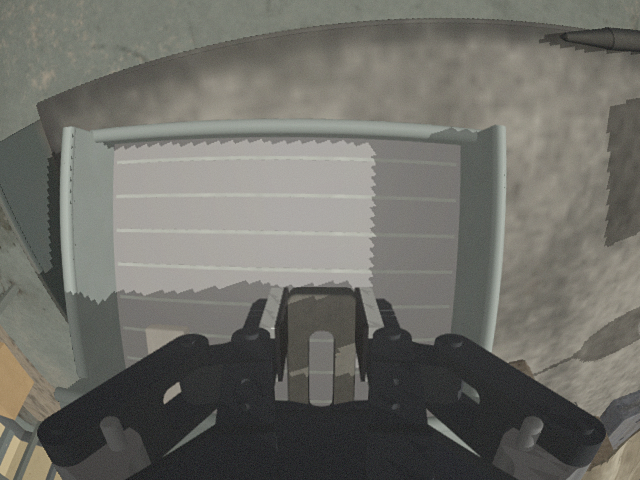

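```bash
python3 -m creep '[[-1,-1,0,2,0,0,0],[-1,-5,0.7,-2.7,0,0,0],[-1,-5,0.7,-2.7,0,0,0],[-1,-5,0.7,-2.7,0,0,0],[-1,0,0,0,0,0,0]]' 60
python3 - <<'E'
from h import *
goto2([-59,20,5])
E
```

```text
t: 5.88
eef_pos: [0.4411, -0.2217, 0.0456]
tool_rot: [0.155, 0.063, 0.986, -0.013]
contact_force: [0.3, -0.1, -2.9]
gripper_width: 0.311
grasp_force: 59.2
now bin [-32.3  20.1   5.5] shift [-23.1   3.3 -12.9] rv [-0.0004 -0.0016  0.0007] q [ 0.2   0.39  0.22  2.35 -1.03  0.19  2.83] F [ 0.3 -0.1 -2.9]
```

```bash
python3 -m creep '[[-1,-5,0.7,-2.7,0,0,0],[-1,-5,0.7,-2.7,0,0,0],[-1,0,0,0,0,0,0]]' 60
python3 - <<'E'
from h import *
goto2([-59,20,5])
E
```

```text
t: 6.25
eef_pos: [0.4318, -0.2205, 0.0405]
tool_rot: [0.155, 0.062, 0.986, -0.013]
contact_force: [0.1, 0.3, -3.0]
gripper_width: 0.31
grasp_force: 59.2
now bin [-43.   20.    5.4] shift [-13.8   2.   -7.9] rv [ 0.     -0.0009  0.0005] q [ 0.22  0.4   0.21  2.37 -1.13  0.17  2.95] F [ 0.1  0.3 -3. ]
```

```bash
python3 -m creep '[[0.3,0,0,0,0,0,0],[0.3,0,0,0,0,0,0],[0.3,9,-1.3,5,0,0,0],[0.3,9,-1.3,4.5,0,0,0],[0.3,8,-1.3,4.5,0,0,0]]' 60
python3 - <<'E'
from h import *
o,r=trot();im,d=read_camera("wrist");cv2.imwrite("pics/w4.png",im[:,:,::-1])
goto2([-13,20,3.4])
E
```

```text
t: 6.88
eef_pos: [0.4591, -0.2246, 0.0553]
tool_rot: [0.156, 0.062, 0.986, -0.013]
contact_force: [-0.6, -0.4, 0.3]
gripper_width: 0.649
grasp_force: 0.0
now bin [-10.2  20.    5.3] shift [-1.5  0.2 -3. ] rv [ 0.0012  0.002  -0.0007] q [ 0.08  0.4   0.36  2.32 -1.03  0.25  2.81] F [ 0.8 -0.2  0.9]
```

View pics/w4.png

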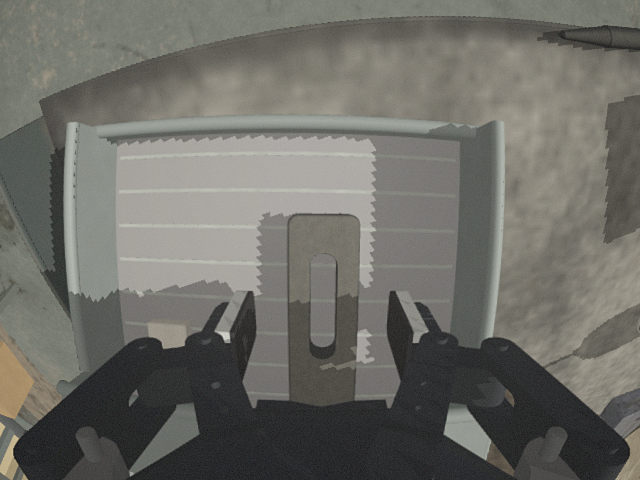

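The strap is drawn 29 mm, with its end at (323,214). It lies straight and centred between the fingers, so I'll grip it here near the middle and lift it.

```bash
python3 -m creep '[[0.3,-1.5,0,-2.5,0,0,0],[-0.2,0,0,0,0,0,0],[-1,0,0,0,0,0,0],[-1,0,0,0,0,0,0],[-1,0,0,0,0,0,0]]' 80; python3 -m creep '[[-1,-3,0.5,6,0,0,0],[-1,-4,0.5,7,0,0,0],[-1,-3,0.5,6,0,0,0],[-1,0,0,0,0,0,0]]' 80;  python3 - <<'E'
from h import *
goto2([-55,20,28])
E
```

```text
t: 7.55
eef_pos: [0.4559, -0.2243, 0.0523]
tool_rot: [0.156, 0.063, 0.986, -0.013]
contact_force: [-4.1, 1.3, 6.0]
gripper_width: 0.311
grasp_force: 78.5
t: 8.05
eef_pos: [0.4467, -0.2229, 0.0718]
tool_rot: [0.156, 0.062, 0.986, -0.013]
contact_force: [0.1, 0.7, -2.4]
gripper_width: 0.305
grasp_force: 79.6
now bin [-14.9  19.8  25.9] shift [-35.9   5.5 -17. ] rv [ 0.0007  0.0005 -0.0002] q [ 0.02  0.36  0.44  2.34 -0.96  0.28  2.76] F [ 0.1  0.7 -2.4]
```

```bash
python3 -m creep '[[-1,-7,1,-3.5,0,0,0],[-1,-7,1,-3.5,0,0,0],[-1,-7,1,-3.5,0,0,0],[-1,0,0,0,0,0,0]]' 80;  python3 - <<'E'
from h import *
goto2([-55,20,28])
E
```

```text
t: 8.55
eef_pos: [0.4245, -0.2199, 0.0603]
tool_rot: [0.155, 0.063, 0.986, -0.013]
contact_force: [-0.8, -0.6, -2.8]
gripper_width: 0.311
grasp_force: 79.6
now bin [-40.1  19.5  26.3] shift [-13.7   2.5  -5.4] rv [-0.0006 -0.0013  0.0013] q [ 0.1   0.35  0.35  2.38 -1.04  0.23  2.86] F [-0.8 -0.6 -2.8]
```

```bash
python3 -m creep '[[-1,-6,0.9,-2.5,0,0.01,0],[-1,-6,0.9,-2.5,0,0.01,0],[-1,-4,0.6,-1.5,0,0.01,0],[-1,0,0,0,0,0,0]]' 80;  python3 - <<'E'
from h import *
o,r=trot();im,d=read_camera("scene");cv2.imwrite("pics/s2.png",cv2.resize(im[100:330,330:560,::-1],(575,575)))
goto2([-55,20,28])
E
```

```text
t: 9.05
eef_pos: [0.4096, -0.2174, 0.0542]
tool_rot: [0.141, 0.062, 0.988, -0.014]
contact_force: [-0.1, 0.1, -1.6]
gripper_width: 0.312
grasp_force: 79.6
now bin [-56.1  19.8  27.9] shift [1.  0.  0.6] rv [ 0.0005 -0.0302 -0.0003] q [ 0.08  0.36  0.38  2.4  -1.01  0.24  2.83] F [-0.   0.6 -3.1]
```

View pics/s2.png

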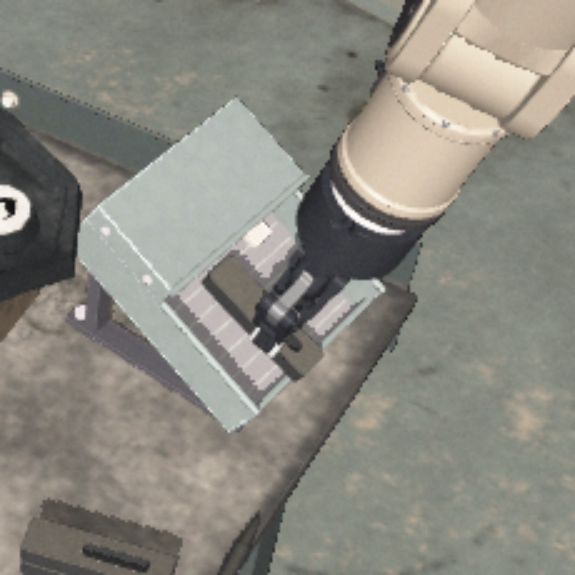

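The strap has cleared the hood lip and the bar hasn't moved. Next I'll rise along the bin normal.

```bash
python3 -m creep '[[-1,-5,0.7,8,0,0.01,0],[-1,-5,0.7,9,0,0.02,0],[-1,-5,0.7,9,0,0.03,0],[-1,-3,0.7,9,0,0.03,0],[-1,0,0,0,0,0,0]]' 80;  python3 - <<'E'
from h import *
goto2([-65,20,65])
E
```

```text
t: 9.72
eef_pos: [0.3929, -0.2147, 0.0898]
tool_rot: [0.097, 0.061, 0.993, -0.017]
contact_force: [-0.1, -0.0, -2.8]
gripper_width: 0.311
grasp_force: 79.6
now bin [-54.5  20.1  67.4] shift [-8.  1. -7.] rv [ 0.0014 -0.1184 -0.0015] q [-0.25  0.31  0.75  2.38 -0.67  0.41  2.5 ] F [-0.1 -0.  -2.8]
```

```bash
cat >> h.py <<'E'
def gopile(p,yaw=14.8,tilt=10):
    "p: TCP target in mm relative to pile frame (x along strap, y, z over bench)"
    o,r=trot();C=np.array(PC);A=R.from_euler("z",yaw,degrees=True)
    G=A*R.from_euler("y",tilt,degrees=True)*R.from_matrix(np.diag([-1,1,-1.]))
    t=A.apply(p)+[C[0],C[1],0]
    print("shift",(t-o["eef_pos"]*1000).round(1),"rv",(G*r.inv()).as_rotvec().round(4),"q",o["q"].round(2),"F",o["contact_force"].round(1),"rel",A.inv().apply(o["eef_pos"]*1000-[C[0],C[1],0]).round(1))
PC=(423.5,3)
E
python3 -m creep '[[-1,0,10,12,0,0,0],[-1,0,30,10,0,0,0.1],[-1,4,40,5,0,0,0.1],[-1,4,40,0,0,0,0.1],[-1,0,0,0,0,0,0]]' 80;  python3 - <<'E'
from h import *
gopile([-11,0,115])
E
```

```text
t: 10.35
eef_pos: [0.3998, -0.0921, 0.116]
tool_rot: [0.098, -0.091, 0.991, -0.001]
contact_force: [-0.9, -0.3, -3.3]
gripper_width: 0.311
grasp_force: 79.7
shift [13.1 92.3 -1. ] rv [-0.0611  0.3657  0.0735] q [-0.63  0.16  0.81  2.43 -0.41  0.43  2.28] F [-0.9 -0.3 -3.3] rel [-47.3 -85.9 116. ]
```

```bash
python3 -m creep '[[-1,4,24,0,-0.02,0.122,0.0245],[-1,4,24,0,-0.02,0.122,0.0245],[-1,4,24,0,-0.02,0.122,0.0245],[-1,1,20,0,0,0,0],[-1,0,0,0,0,0,0]]' 80;  python3 - <<'E'
from h import *
gopile([-11,0,115])
o,r=trot();im,d=read_camera("wrist");cv2.imwrite("pics/w5.png",im[:,:,::-1]);np.savez("w5.npz",d=d,im=im)
E
```

```text
t: 10.98
eef_pos: [0.4132, -0.0021, 0.1156]
tool_rot: [-0.087, -0.127, 0.988, -0.012]
contact_force: [-0.7, -1.1, -2.5]
gripper_width: 0.304
grasp_force: 79.8
shift [-0.3  2.3 -0.6] rv [ 0.0019 -0.0001  0.0033] q [-0.8   0.4   0.79  2.18 -0.32  0.87  2.03] F [-0.7 -1.1 -2.5] rel [-11.2  -2.3 115.6]
```

View pics/w5.png

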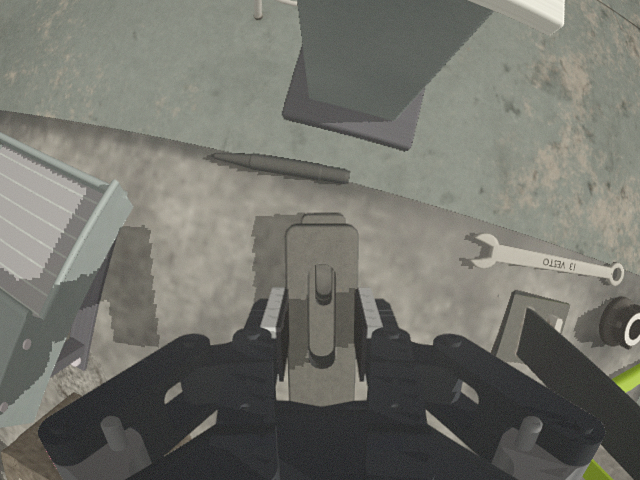

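The held strap's end is at (287–358, 226), and the pile's end shows beneath it at (305–345, 213), nearly aligned. I'll measure both with depth.

```bash
cat >> h.py <<'E'
def wcloud(d,o,r):
    p=camera_params("wrist");M=p["mount"];K=p["intrinsics"];v,u=np.mgrid[:480,:640]
    x=(u-K[0,2])/K[0,0];y=(v-K[1,2])/K[1,1];t=np.hypot(x,y)+1e-9;k=np.tan(np.minimum(t,1.5))/t
    c=np.stack([x*k*d,-y*k*d,-d],-1)@M[:3,:3].T+M[:3,3]
    return o["eef_pos"]+r.apply(c.reshape(-1,3)).reshape(480,640,3)
E
python3 - <<'E'
from h import *
o,r=trot();d=np.load("w5.npz")["d"];W=wcloud(d,o,r)*1000
A=R.from_euler("z",14.8,degrees=True);L=A.inv().apply((W-[*PC,0]).reshape(-1,3)).reshape(W.shape)
s=L[228:285,290:356];m=(d[228:285,290:356]>0);q=s[m];zt=np.median(q[:,2]);q=q[abs(q[:,2]-zt)<8];c=np.linalg.lstsq(np.c_[np.ones(len(q)),q[:,:2]],q[:,2],rcond=None)[0];print("held top z",zt,"plane",c)
b=L[205:310,270:375].reshape(-1,3);h=b[abs(b[:,2]-(c[0]+b[:,:2]@c[1:]))<4];print("held xmin",np.percentile(h[:,0],[.5,2]),"rect",cv2.minAreaRect(h[:,:2].astype(np.float32)))
for a,e in((-58,-50),(-50,-40),(-40,-30),(-30,-20)):
    w=h[(h[:,0]>a)&(h[:,0]<e)]
    if len(w)>5:print(a,np.percentile(w[:,1],[1,99]))
p=L[205:300,270:375].reshape(-1,3);p=p[(p[:,2]>20)&(p[:,2]<36)];print("pile",len(p),np.median(p,0),np.percentile(p[:,:2],[1,99],0))
g=L[180:205,300:350].reshape(-1,3);print("bench z",np.median(g[:,2]))
# rays: held end corners at zt, pile end corners at 28
for n,u,v,z in[("heldL",288,250,zt),("heldR",357,250,zt),("end",322,225,zt),("pileL",305,216,28),("pileR",345,216,28),("pend",325,213,28)]:
    cc,dd=wray(u,v,o,r);x=(cc+dd*(z/1000-cc[2])/dd[2])*1000;print(n,A.inv().apply(x-[*PC,0]).round(1))
E
```

```text
held top z 123.37993298322718 plane [ 1.23204267e+02 -7.20405208e-03 -8.97058466e-03]
held xmin [-48.03578854 -47.59732856] rect ((-30.810653686523438, -2.336200714111328), (39.775001525878906, 34.56922149658203), 89.71216583251953)
-50 [-16.30203759  11.62681837]
-40 [-16.76003778  11.61392764]
-30 [-21.45475373  16.50813639]
pile 679 [-44.06450114  -5.5227274   27.84736288] [[-48.69008466 -15.24322429]
 [  7.06624119  11.92742697]]
bench z -0.20870028968840434
heldL [-37.9 -15.6 123.4]
heldR [-37.8  11.6 123.4]
end [-47.7  -2.2 123.4]
pileL [-48.1 -13.3  28. ]
pileR [-48.   12.6  28. ]
pend [-50.   -0.3  28. ]
```

```bash
python3 -m creep '[[-1,-2.3,1,-20,0,0,0],[-1,0,0,-20,0,0,0],[-1,0,0,-20,0,0,0],[-1,0,0,-8,0,0,0],[-1,0,0,0,0,0,0]]' 80;  python3 - <<'E'
from h import *
gopile([-11,0,115])
o,r=trot();im,d=read_camera("wrist");np.savez("w6.npz",d=d,im=im);cv2.imwrite("pics/w6.png",cv2.resize(im[180:330,240:400,::-1],(640,600)))
E
```

```text
t: 11.65
eef_pos: [0.4101, -0.0026, 0.0483]
tool_rot: [-0.087, -0.125, 0.988, -0.012]
contact_force: [-0.0, 0.0, -2.9]
gripper_width: 0.306
grasp_force: 79.8
shift [ 2.7  2.8 66.7] rv [ 0.0026 -0.0005  0.0066] q [-0.7   0.53  0.68  2.22 -0.44  0.72  2.13] F [-0.   0.  -2.9] rel [-14.4  -2.   48.3]
```

View pics/w6.png

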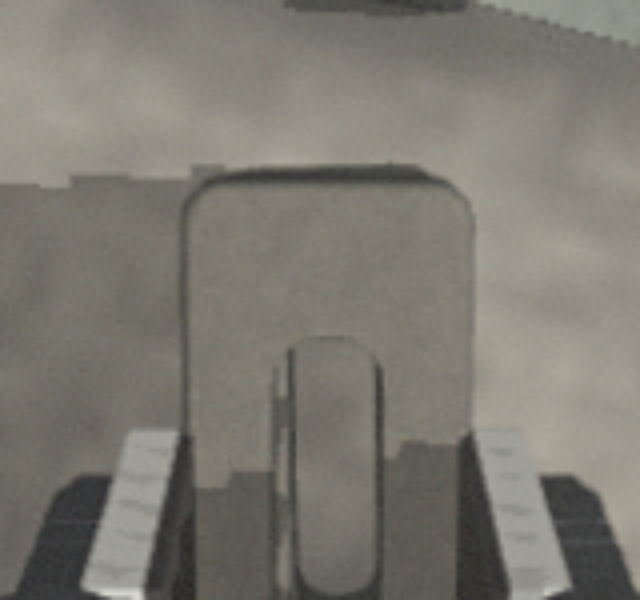

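The end edges are nearly flush, with the held strap at crop columns 185–475. The pile's slot, seen through the held slot, sits slightly to the right. I'll work out the residual by rays.

Run:
```python
from h import *
o,r=trot();A=R.from_euler("z",14.8,degrees=True)
def f(n,u,v,z):
    u=240+u/4;v=180+v/4
    cc,dd=wray(u,v,o,r);x=(cc+dd*(z/1000-cc[2])/dd[2])*1000;print(n,A.inv().apply(x-[*PC,0]).round(1))
f("heldL",187,300,56);f("heldR",473,300,56);f("held end",330,182,56);f("held end lower edge?",330,165,42);f("pile end?",330,165,28)
f("heldslotL",272,480,56);f("heldslotR",383,480,56);f("pslotL",290,480,28);f("pslotR",379,480,28)
f("dkL",205,175,42);f("dkR",430,175,42)
f("dkL28",205,175,28);f("dkR28",430,175,28);f("x",300,500,28)
d=np.load("w6.npz")["d"];W=wcloud(d,o,r)*1000;L=A.inv().apply((W-[*PC,0]).reshape(-1,3)).reshape(W.shape)
for u in (300,320,340): print(u,[(v,*L[v,u,[0,2]].round(1)) for v in range(217,230,1)])
print([(u,*L[300,u,1:].round(1)) for u in range(305,340,2)])
print([(u,*L[255,u,1:].round(1)) for u in list(range(280,292,1))+list(range(353,364))])
```

```text
heldL [-37.8 -14.8  56. ]
heldR [-37.7  13.4  56. ]
held end [-49.4  -0.6  56. ]
held end lower edge? [-50.4  -0.6  42. ]
pile end? [-49.7  -0.6  28. ]
heldslotL [-19.5  -6.6  56. ]
heldslotR [-19.5   4.5  56. ]
pslotL [-12.1  -5.6  28. ]
pslotR [-12.   5.  28.]
dkL [-49.4 -14.   42. ]
dkR [-49.3  10.1  42. ]
dkL28 [-48.7 -15.2  28. ]
dkR28 [-48.5  11.   28. ]
x [-9.6 -4.5 28. ]
300 [(217, np.float64(-50.8), np.float64(0.4)), (218, np.float64(-50.2), np.float64(0.0)), (219, np.float64(-49.7), np.float64(0.2)), (220, np.float64(-49.2), np.float64(0.3)), (221, np.float64(-48.6), np.float64(-0.3)), (222, np.float64(-48.2), np.float64(3.8)), (223, np.float64(-50.0), np.float64(48.6)), (224, np.float64(-50.0), np.float64(54.9)), (225, np.float64(-49.6), np.float64(55.0)), (226, np.float64(-49.2), np.float64(55.9)), (227, np.float64(-48.9), np.float64(55.8)), (228, np.float64(-48.5), np.float64(56.1)), (229, np.float64(-48.1), np.float64(56.0))]
320 [(217, np.float64(-50.7), np.float64(-0.0)), (218, np.float64(-50.2), np.float64(1.5)), (219, np.float64(-49.6), np.float64(-0.5)), (220, np.f
[... 2065 characters left out ...]
55.4)), (287, np.float64(-14.6), np.float64(56.8)), (288, np.float64(-14.2), np.float64(56.9)), (289, np.float64(-14.0), np.float64(54.7)), (290, np.float64(-13.5), np.float64(56.6)), (291, np.float64(-13.1), np.float64(55.8)), (353, np.float64(11.3), np.float64(56.7)), (354, np.float64(11.7), np.float64(55.6)), (355, np.float64(12.2), np.float64(54.8)), (356, np.float64(12.5), np.float64(55.8)), (357, np.float64(13.0), np.float64(54.9)), (358, np.float64(18.8), np.float64(-1.4)), (359, np.float64(19.2), np.float64(-0.2)), (360, np.float64(19.8), np.float64(-0.2)), (361, np.float64(20.3), np.float64(-0.2)), (362, np.float64(20.9), np.float64(-0.0)), (363, np.float64(21.5), np.float64(-0.7))]
```

```bash
python3 -m creep '[[-1,0.2,0.9,-3,0,0,0.005],[-1,0,0,-4,0,0,0],[-1,0,0,-3,0,0,0],[-1,0,0,-1.5,0,0,0],[-1,0,0,0,0,0,0]]' 80; python3 -m creep '[[-1,0,0,-0.8,0,0,0],[-1,0,0,-0.5,0,0,0],[-1,0,0,0,0,0,0]]'
```

```text
t: 12.32
eef_pos: [0.4106, -0.0009, 0.0367]
tool_rot: [-0.087, -0.128, 0.988, -0.013]
contact_force: [0.3, 0.6, -1.8]
gripper_width: 0.312
grasp_force: 79.8
t: 12.7
eef_pos: [0.4106, -0.0009, 0.0355]
tool_rot: [-0.087, -0.128, 0.988, -0.012]
contact_force: [0.3, 0.1, -2.9]
gripper_width: 0.306
grasp_force: 79.8
```

Run:
```python
from h import *
o,r=trot();im,d=read_camera("wrist");W=wcloud(d,o,r)*1000;A=R.from_euler("z",14.8,degrees=True);L=A.inv().apply((W-[*PC,0]).reshape(-1,3)).reshape(W.shape)
for v in(240,270):
  z=L[v,:,2];k=[u for u in range(270,375) if abs(z[u]-43.5)<4];print(v,L[v,k[0],:2].round(1),L[v,k[-1],:2].round(1))
k=[v for v in range(200,260) if abs(L[v,322,2]-43.5)<4];print(L[k[0],322].round(1),o["eef_pos"],np.median(L[235:260,300:340,2]))
cv2.imwrite("pics/w7.png",cv2.resize(im[180:330,240:400,::-1],(640,600)))
```

```text
240 [-43.2 -14.2] [-43.2  14.6]
270 [-31.4 -14.2] [-31.1  14.4]
[-49.4   0.4  41.6] [ 0.41063931 -0.00086104  0.03547498] 43.14920648437052
```

View pics/w7.png

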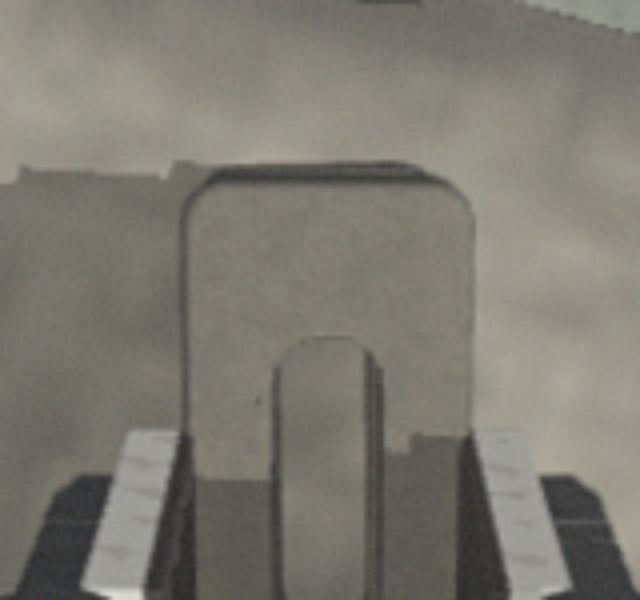

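The strap is within about 0.5 mm, with the pile slot slightly left through the held slot. I'll make a small correction and touch down.

```bash
python3 -m creep '[[-1,-0.2,-0.5,-0.4,0,0,0],[-1,0,0,-0.4,0,0,0],[-1,0,0,-0.4,0,0,0],[-1,0,0,0,0,0,0]]' 80; python3 -m creep '[[-1,0,0,-0.3,0,0,0],[-1,0,0,0,0,0,0]]' 40
```

```text
t: 13.25
eef_pos: [0.4104, -0.0014, 0.0343]
tool_rot: [-0.087, -0.128, 0.988, -0.012]
contact_force: [0.9, 0.8, -3.0]
gripper_width: 0.312
grasp_force: 79.8
t: 13.5
eef_pos: [0.4104, -0.0014, 0.0341]
tool_rot: [-0.087, -0.128, 0.988, -0.012]
contact_force: [-0.8, 1.1, 1.1]
gripper_width: 0.31
grasp_force: 80.2
```

Contact has started. I'll press slightly, then release slowly.

```bash
python3 -m creep '[[-1,0,0,-0.3,0,0,0],[-1,0,0,0,0,0,0]]' 25; python3 -m creep '[[-0.2,0,0,0,0,0,0],[-0.1,0,0,0,0,0,0],[0.1,0,0,0,0,0,0],[0.3,0,0,0,0,0,0],[0.3,0,0,0,0,0,0]]' 20
```

```text
t: 13.75
eef_pos: [0.4104, -0.0014, 0.034]
tool_rot: [-0.087, -0.128, 0.988, -0.012]
contact_force: [-1.0, -0.3, 6.0]
gripper_width: 0.307
grasp_force: 80.9
t: 14.38
eef_pos: [0.4105, -0.0014, 0.0337]
tool_rot: [-0.087, -0.128, 0.988, -0.012]
contact_force: [-0.0, -0.5, -0.2]
gripper_width: 0.655
grasp_force: 0.0
```

```bash
python3 -m creep '[[0.3,2,0.5,12,0,0,0],[0.3,4,1,22,0,0,0],[0.3,-5,-10,40,0,0,0],[0.3,-30,-30,40,0,0,0],[0.3,-10,-40,20,0,0,0]]'; python3 -m creep '[[0.3,0,-40,0,0,0,0],[0.3,0,-40,0,0,0,0],[0.3,0,0,0,0,0,0]]'
python3 - <<'E'
from h import *
o,r=trot();print(o["q"].round(2))
im,d=read_camera("scene");im2,d2=read_camera("top")
P=cloud("top",d2);W=P[285:365,240:310]
ok=(d2[285:365,240:310]>0)&(abs(W[...,2]-.041)<.008);w=W[ok]*1000;print("top strap",cv2.minAreaRect(w[:,:2].astype(np.float32)),np.median(w[:,2]))
a=im[260:380,300:430,::-1];b=im2[240:370,190:470,::-1]
cv2.imwrite("pics/f.png",np.hstack([cv2.resize(a,(390,360),interpolation=2),cv2.resize(b,(400,360))]))
E
```

```text
t: 15.0
eef_pos: [0.3707, -0.0804, 0.1693]
tool_rot: [-0.086, -0.129, 0.988, -0.012]
contact_force: [1.2, -0.3, 0.5]
gripper_width: 0.653
grasp_force: 0.0
t: 15.38
eef_pos: [0.371, -0.1626, 0.1686]
tool_rot: [-0.086, -0.125, 0.988, -0.013]
contact_force: [0.5, 0.7, 0.5]
gripper_width: 0.651
grasp_force: 0.0
[-0.61  0.28  0.95  2.18 -0.16  0.94  2.27]
top strap ((421.1778564453125, 3.2117919921875), (99.72967529296875, 29.366958618164062), 14.43354320526123) 40.781055181777774
```

View pics/f.png

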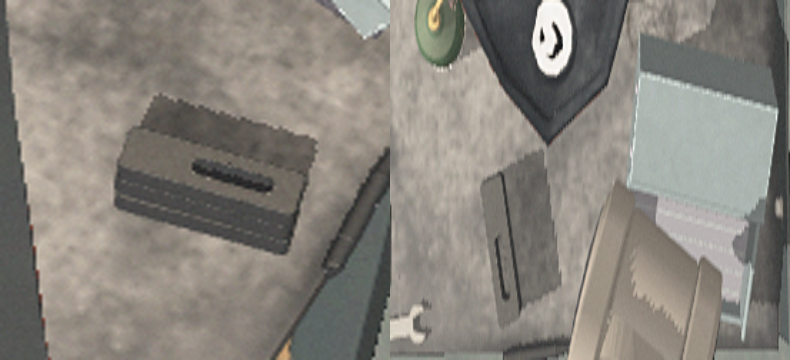

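The three straps form one flush pile, within about 1 mm of the original position and 0.3° of its angle. The oil can is still upright. I'll hand it in.

```bash
python3 -c "
from station import *
print(hand_in())"
```

```text
the job is handed in; nothing more can be done
None
```

The strap is out of the bin and lying flat on the pile, aligned to about 1 mm and 0.3°; the bar was not touched, the oil can is upright, and the job is handed in at about 15.5 s of robot time.

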